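Switch the fluorescence reader to its green filter key

TASK

The white fluorescence reader on the lab bench has a bank of three interlocked filter keys, and its red key is latched down. Switch it to the green filter: press the green key fully home so that it latches and the red key pops up, without pressing the yellow key, then let go.

Things in the scene. Friction and masses are not known exactly. Their poses are not given: they have to be found in the camera images.
- key_green_top (a point): Centre of the green key's top, moving with it. z up, y along the row of keys, x away from the robot to the 88 mm high back housing, which begins 56 mm from the key's centre. Keys are flat-topped, 30 mm along the row, 40 mm across it, 55 mm apart between centres, in varying colour order. An unpressed top is 75 mm above the bench, 20 mm above the reader's fixed white deck.
- key_green (a joint): How far the green key is pressed straight down, m: 0 up, 0.012 at its hard stop. Springs resist with up to about 4 N, briefly more when hit fast. Pressed beyond about 0.010 and released, it rises to about 0.009 and stays latched. On its way down it frees the latched key, which springs up. If it is stopped short it comes up again and no key may be latched: press again.
- key_red (a joint): The same for the red key, of the same size in the same row: it starts latched down at about 0.009, its top about 66 mm above the bench, and must end up, at 0.
- key_yellow (a joint): The same for the yellow key, of the same size in the same row: it starts up, at 0, and is not to be pressed.

How it is judged:
By the outcome, as a careful person would: the job done as asked, in the order asked, and still so for the second after the job is handed in, with the robot touching nothing.
It also fails if it takes over 32 s, if anything falls off the work surface, if the arm or the gripper's body presses on something with over 40 N, if the wrist force passes 120 N, or if a joint passes its speed limit or range.

ROBOT

A 6-joint arm with a two-finger parallel gripper is mounted at the origin on the work surface. World frame = base frame: x ahead of the robot, y to its left, z up, the work surface at z = 0. Lengths are in m, angles in rad, forces in N, time in s.
With the tool pointing down it reaches from about 0.35 to 0.775 m from the base axis. Payload 7.3 kg.
Tool frame: the origin (TCP) lies on the mounting face of the last link; the fingertips stand 178 mm ahead of it and the grasp point (between the pads) lies 159 mm ahead of it (manip.tcp_to_tips is the distance from the TCP to the fingertips, in m); z points along the fingers, y is the direction in which the jaws open and shut (so a half turn about z gives the same grasp; the last joint's range is limited). The gripper opens to 92 mm and grips with 3 to 60 N. Pads are 19 mm wide; open, the fingers measure 130 mm over their backs; the gripper's body (75 mm by 190 mm) begins 47 mm behind the grasp point.
Start: joints at [-1.391, 0.342, 1.524, -0, 1.275, -0.146], TCP at [0.168, -0.497, 0.405] pointing down, gripper open.
Joint ranges: [-2.53, 2.53], [-0.77, 2.02], [0.04, 2.7], [-1, 4.14], [0.28, 2.66], [-3.11, 3.11]. Speed limits (rad/s): [2.57, 2.57, 3.14, 3.14, 3.14, 3.14].

INTERFACE

Orientations are given as [roll, pitch, yaw] about the fixed x, y, z axes, in that order (R = Rz(yaw) Ry(pitch) Rx(roll)).
In Python, from rig import telemetry, camera, manip gives the robot as it stands.
- The arm moves only by the shell command python3 -m crank 'ROWS' [FORCE]. ROWS is JSON, a list that holds one entry, the list of rows, each a list of 7 numbers: the closure in counts, from 0 (fully open) to 255 (shut), then the shift along the tool's x, y, z in units of 50 mm (1.0 is 50 mm), then the turn, a rotation vector about the tool's x, y, z in units of 5 degrees (1.0 is 5 degrees). A call has exactly 10 rows; each row shifts and turns the commanded pose from where the row before left it, along the tool's axes as they then stand; what a row does not reach is not made up. A row lasts 1/10 s, in which the tool goes at most 50 mm and 8.59 degrees, less where a joint would pass 70% of its speed; a pose out of reach is approached as far as the arm can. A call is refused whole if a number of a shift passes 1 or a number of a turn 1, either way. A call with a gripper value outside its range is refused whole. The fingers move at their own pace and stop on an object; FORCE is the grip in N (left out, the last holds). Time passes only in rows, so rows that do not move let the fingers close, or fill a call up. It gives the time, the measured TCP pose, the force and the opening at its end, in the units of the state.
- telemetry.observe(): the state, without advancing time (a new reading comes with each control period).
- camera(name): name is "side" or "top" or "wrist"; returns a dict with "pixels" (480x640x3 uint8, red, green, blue), "fovy" (degrees; the focal length in pixels is half the picture's height over the tangent of half this angle, whatever the lens; pixels are square), "cx", "cy" (the principal point, pixels), "R" (3x3) and "t" (3): a world point X has camera coordinates R X + t; the wrist camera has in their place "T_tool_cam" (4x4, takes a point from camera to tool coordinates, whose origin is the TCP and whose axes are the flange's). Camera axes: x right, y down, z forward; pixel columns grow to the right and rows downward; lengths in m; the calibration is good to about 2 mm. The wrist camera is an equidistant fisheye: a pixel r from the principal point sees the ray r / f radians off the axis. A picture is of the moment at which its call begins: read the wrist's pose just before it. There is no depth.
- manip.finish_job(): hands the job in, once; it reports no verdict.
The state is a dict: "time": time; "joints": joint angles; "joint_velocities": joint speeds; "tau": joint torques, N m; "tool_pos": TCP position; "orientation": TCP orientation; "wrist_force": force on the tool from outside, world axes, zero at the start; "ft_torque": the same for the moment, N m; "width": opening from 0.0 (shut) to 1.0 (fully open).
Only numpy, scipy, OpenCV 4.12 (cv2) and the standard library are available. Lean on these libraries where they do the work, as an engineer would, in place of code of your own. Each camera call takes 0.05 s, during which the arm holds its last target. There are 200 camera calls.

## Working session

There is one attempt and no reset: what is moved stays moved. The work goes in short steps, Python scripts to look and compute and a shell command to move; the robot and the scene stay as the last step left them, time stands still between calls to the robot, and variables do not carry over. Pictures are saved under pics/ and viewed, about 8 in all and at most 12, crops included, and the job is handed in when it is done.

```bash
mkdir -p pics; python3 - <<'E'
from rig import telemetry,camera,manip
import cv2,numpy as np
s=telemetry.observe();print(s['time'],s['tool_pos'],s['orientation'],s['wrist_force'])
for n in("top","side"):
    c=camera(n);cv2.imwrite(f"pics/{n}0.png",c["pixels"][:,:,::-1]);print(n,c['fovy'],c['cx'],c['cy'],c['R'],c['t'])
    np.savez(f"pics/{n}0.npz",**c)
E
```

```text
0.0 [ 0.16801666 -0.49724374  0.40405004] [-3.14011454e+00 -2.21157645e-04  3.25791760e-01] [-0.26029684 -0.23280975  0.3151558 ]
top 57.03354404186109 314.29201407380526 235.89367495888928 [[ 0.02279685 -0.99945109 -0.02403778]
 [-0.98719947 -0.01870797 -0.15838943]
 [ 0.15785279  0.02734087 -0.98708408]] [0.01721028 0.59502365 0.63519355]
side 47.91991960605889 325.90723538406024 235.4926135108579 [[-0.9706975  -0.24024925  0.00516345]
 [-0.12950915  0.5049246  -0.85339236]
 [ 0.20241972 -0.82905455 -0.52124352]] [0.56535423 0.12194994 0.62145077]
```

View pics/top0.png

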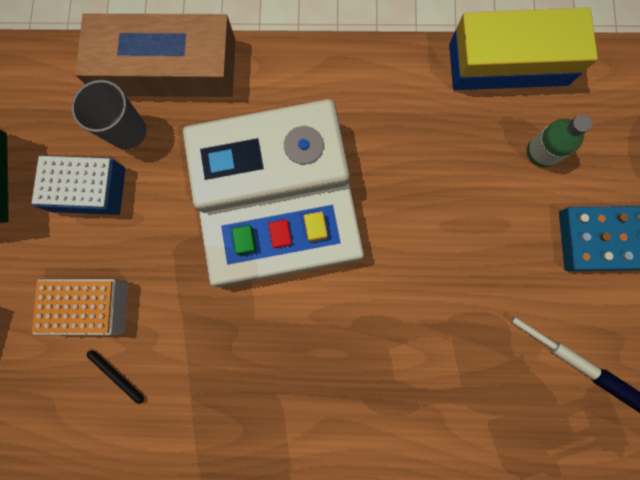

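View pics/side0.png

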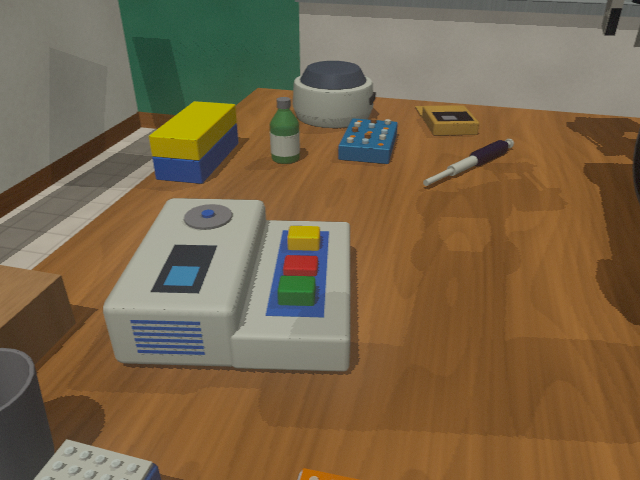

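Top view: green key at about (243,240), red (280,234), yellow (316,226); side view: green at (297,290) nearest that camera, red (300,265), yellow (304,238). The housing lies behind the row (+x).

```bash
cat > h.py <<'E'
import cv2,numpy as np
def K(c):
    f=240/np.tan(np.radians(float(c['fovy']))/2);return f,float(c['cx']),float(c['cy'])
def ray(c,p):
    f,cx,cy=K(c);R=c['R'];d=R.T@np.array([(p[0]-cx)/f,(p[1]-cy)/f,1]);return -R.T@c['t'],d
def onz(c,p,z):
    o,d=ray(c,p);return o+d*(z-o[2])/d[2]
H={'green':(50,75),'red':(0,6),'yellow':(22,33)}
def blob(img,col,roi,top=True):
    hsv=cv2.cvtColor(img,cv2.COLOR_RGB2HSV);lo,hi=H[col]
    m=(cv2.inRange(hsv,(lo,140,60),(hi,255,255))>0)
    if col=='red': m|=cv2.inRange(hsv,(174,140,60),(180,255,255))>0
    z=np.zeros_like(m);x0,y0,x1,y1=roi;z[y0:y1,x0:x1]=1;m&=z
    v=hsv[...,2]; 
    if top:
        t,_=cv2.threshold(v[m].reshape(-1,1),0,255,cv2.THRESH_OTSU);m&=v>t
    m=m.astype(np.uint8);cs,_=cv2.findContours(m,0,2);c=max(cs,key=cv2.contourArea)
    return cv2.minAreaRect(c),m
E
python3 - <<'E'
from h import *
vis=[]
for n,roi in(("top",(215,195,345,265)),("side",(265,215,335,320))):
    c=np.load(f"pics/{n}0.npz")
    im=c['pixels'].copy()
    for col,z in(('green',.075),('red',.066),('yellow',.075)):
        r,m=blob(c['pixels'],col,roi)
        B=np.array([onz(c,p,z) for p in cv2.boxPoints(r)])
        print(n,col,np.round(r[0],1),np.round(onz(c,r[0],z),4),np.round(np.linalg.norm(np.diff(B,axis=0),axis=1)*1e3,1))
        cs,_=cv2.findContours(m,0,2);cv2.drawContours(im,cs,-1,(255,0,255),1)
    x0,y0,x1,y1=roi;vis.append(cv2.resize(im[y0:y1,x0:x1,::-1],(400,400*(y1-y0)//(x1-x0)),interpolation=0))
h=max(v.shape[0] for v in vis)
h=min(h,600)
cv2.imwrite("pics/m.png",np.hstack([cv2.copyMakeBorder(v[:h],0,h-v[:h].shape[0],0,0,0) for v in vis]))
E
```

```text
top green [242.1 238.8] [0.5837 0.1361 0.075 ] [26.5 36.3 26.3]
top red [279.2 233.1] [0.5949 0.0822 0.066 ] [26.8 36.6 26.6]
top yellow [314.9 225.4] [0.606  0.0284 0.075 ] [27.3 36.7 27. ]
side green [295. 290.] [0.5799 0.1491 0.075 ] [34.2  3.5 34. ]
side red [300. 262.] [0.5934 0.0842 0.066 ] [38.5 29.4 37. ]
side yellow [303. 232.] [0.6046 0.0316 0.075 ] [38.4 29.3 37. ]
```

View pics/m.png

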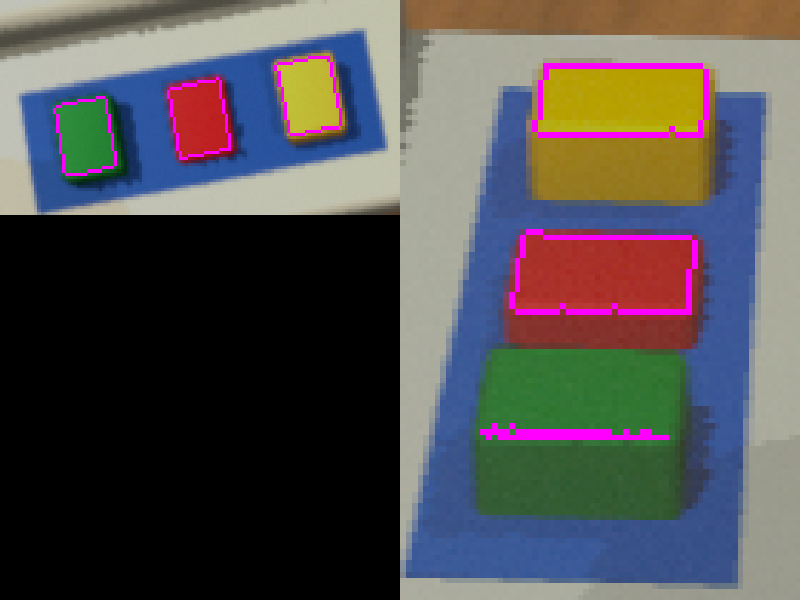

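Top-view key spacing comes out at 55.0 and 55.1 mm, matching the spec. Green top is at about (0.583, 0.136), row yaw 0.204. I'll go above it with the gripper shut, at the present height.

```bash
python3 -m crank '[[[255,0.3,-0.23,0,0,0,0],[255,0.4,-0.31,0,0,0,0],[255,0.4,-0.31,0,0,0,0],[255,0.4,-0.31,0,0,0,0],[255,0.4,-0.31,0,0,0,0],[255,0.4,-0.31,0,0,0,0],[255,0.4,-0.31,0,0,0,0],[255,0.4,-0.31,0,0,0,0],[255,0.4,-0.31,0,0,0,0],[255,0.4,-0.31,0,0,0,0]]]' 10
python3 -m crank '[[[255,0.4,-0.31,0,0,0,0],[255,0.4,-0.31,0,0,0,0],[255,0.4,-0.31,0,0,0,0],[255,0.4,-0.31,0,0,0,0],[255,0.4,-0.31,0,0,0,0],[255,0.4,-0.31,0,0,0,0],[255,0.4,-0.31,0,0,0,0],[255,0.4,-0.31,0,0,0,0],[255,0.4,-0.31,0,0,0,0],[255,0.4,-0.31,0,0,0,0]]]'
python3 -m crank '[[[255,0.4,-0.31,0,0,0,0],[255,0.4,-0.31,0,0,0,0],[255,0.4,-0.31,0,0,0,0],[255,0.4,-0.31,0,0,0,0],[255,0.4,-0.31,0,0,0,0],[255,0.4,-0.31,0,0,0,0],[255,0.4,-0.31,0,0,0,0],[255,0.4,-0.31,0,0,0.0,0.7],[255,0.3,-0.2,0,0,0,0.7],[255,0,0,0,0,0,0]]]'
```

```text
time: 1.1
tool_pos: [0.3048, -0.2909, 0.4045]
orientation: [-3.141, 0.0, 0.326]
wrist_force: [-0.6, -0.3, -0.1]
width: 0.183
time: 2.1
tool_pos: [0.4447, -0.0801, 0.4044]
orientation: [-3.141, 0.001, 0.326]
wrist_force: [0.1, -0.1, 1.0]
width: 0.006
time: 3.1
tool_pos: [0.5688, 0.1027, 0.4038]
orientation: [-3.141, 0.001, 0.205]
wrist_force: [0.0, -0.5, -0.0]
width: 0.004
```

```bash
python3 -m crank '[[[255,0.14,-0.2,0,0,0,0],[255,0.14,-0.2,0,0,0,0],[255,0.14,-0.2,0,0,0,0],[255,0,0,0.4,0,0,0],[255,0,0,0.5,0,0,0],[255,0,0,0.5,0,0,0],[255,0,0,0.5,0,0,0],[255,0,0,0.3,0,0,0],[255,0,0,0.2,0,0,0],[255,0,0,0,0,0,0]]]'
python3 - <<'E'
from h import *
from rig import telemetry,camera,manip
s=telemetry.observe();print(manip.tcp_to_tips,s['tool_pos'],s['orientation'])
v=[]
for n,w in(("side",(200,150,400,350)),("wrist",None)):
    c=camera(n);im=c['pixels'][:,:,::-1].copy()
    if n=="side":
        tip=np.array(s['tool_pos'])-[0,0,manip.tcp_to_tips]
        f,cx,cy=K(c);p=c['R']@tip+c['t'];u=(f*p[0]/p[2]+cx,f*p[1]/p[2]+cy);print(u)
        im=im[150:350,200:400]
    else: print(c['T_tool_cam'],c['fovy'],c['cx'],c['cy']); im=im[:,80:560]
    v.append(cv2.resize(im,(400,400)))
cv2.imwrite("pics/a.png",np.hstack(v))
E
```

```text
time: 4.1
tool_pos: [0.5824, 0.1351, 0.2835]
orientation: [-3.141, 0.002, 0.204]
wrist_force: [-1.4, 0.1, 0.5]
width: 0.009
0.178 [0.58240682 0.13507072 0.28347748] [-3.14140178e+00  2.40272716e-03  2.03889396e-01]
(np.float64(295.8152736045255), np.float64(258.8072797406341))
[[ 2.00530550e-04 -9.66623395e-01 -2.56201427e-01  6.89544979e-02]
 [ 9.99999245e-01 -1.16729277e-04  1.22311438e-03  6.09567386e-04]
 [-1.21219718e-03 -2.56201479e-01  9.66622642e-01  1.99759585e-02]
 [ 0.00000000e+00  0.00000000e+00  0.00000000e+00  1.00000000e+00]] 65.70646984690485 317.9975589471762 237.48566570841894
```

View pics/a.png

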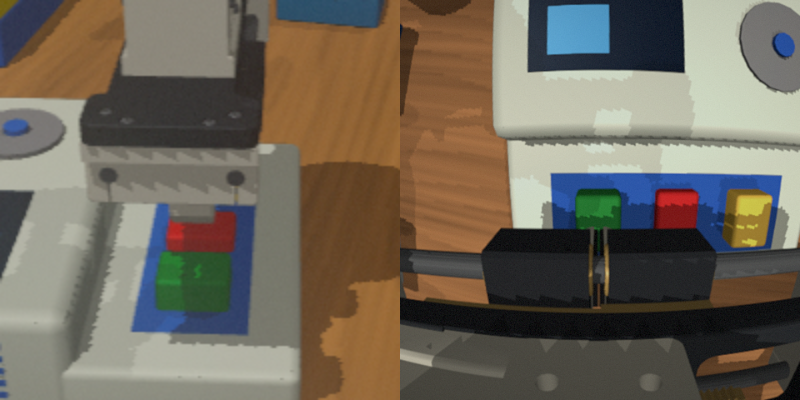

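Side view: the fingertips (picture about (192,215)) hang above the green key, clear of red. In the wrist view the jaw seam at x≈599 lines up with the green key's centre at x≈598. I'll press in slow steps.

```bash
python3 -m crank '[[[255,0.02,0,0.2,0,0,0],[255,0,0,0.2,0,0,0],[255,0,0,0.1,0,0,0],[255,0,0,0.05,0,0,0],[255,0,0,0.05,0,0,0],[255,0,0,0.05,0,0,0],[255,0,0,0.05,0,0,0],[255,0,0,0.05,0,0,0],[255,0,0,0.03,0,0,0],[255,0,0,0,0,0,0]]]'
```

```text
time: 5.2
tool_pos: [0.5836, 0.135, 0.2455]
orientation: [3.141, -0.0, 0.204]
wrist_force: [0.6, -0.7, 0.9]
width: 0.003
```

```bash
python3 -m crank '[[[255,0,0,0.04,0,0,0],[255,0,0,0.02,0,0,0],[255,0,0,0.02,0,0,0],[255,0,0,0.02,0,0,0],[255,0,0,0,0,0,0],[255,0,0,0,0,0,0],[255,0,0,0,0,0,0],[255,0,0,0,0,0,0],[255,0,0,0,0,0,0],[255,0,0,0,0,0,0]]]'
```

```text
time: 6.2
tool_pos: [0.5837, 0.135, 0.2413]
orientation: [3.141, -0.001, 0.204]
wrist_force: [-1.1, -0.7, 5.5]
width: 0.001
```

```bash
python3 -m crank '[[[255,0,0,0.02,0,0,0],[255,0,0,0.01,0,0,0],[255,0,0,0,0,0,0],[255,0,0,0,0,0,0],[255,0,0,0,0,0,0],[255,0,0,0,0,0,0],[255,0,0,0,0,0,0],[255,0,0,0,0,0,0],[255,0,0,0,0,0,0],[255,0,0,0,0,0,0]]]'
```

```text
time: 7.2
tool_pos: [0.5837, 0.1351, 0.2411]
orientation: [3.141, -0.002, 0.204]
wrist_force: [-4.1, -0.3, 14.2]
width: 0.003
```

The force rose to 14 N with almost no travel, so the key is on its hard stop. Now straight up and away to look.

```bash
python3 -m crank '[[[255,0,0,-0.1,0,0,0],[255,0,0,-0.3,0,0,0],[255,0,0,-0.5,0,0,0],[255,0,0,-0.6,0,0,0],[255,0,0,-0.6,0,0,0],[255,-0.6,0,-0.4,0,0,0],[255,-0.7,0,0,0,0,0],[255,-0.7,0,0,0,0,0],[255,-0.5,0,0,0,0,0],[255,0,0,0,0,0,0]]]'
python3 - <<'E'
from h import *
from rig import camera
v=[]
for n,(x0,y0,x1,y1) in(("side",(240,190,360,340)),("top",(190,170,350,290)),):
    c=camera(n);np.savez(f"pics/{n}1.npz",**c)
    v.append(cv2.resize(c['pixels'][y0:y1,x0:x1,::-1],(400,500)))
    v.append(0) if 0 else None
v=[x for x in v if x is not None]
cv2.imwrite("pics/b.png",np.hstack(v))
E
```

```text
time: 8.2
tool_pos: [0.4586, 0.1095, 0.3641]
orientation: [-3.141, 0.002, 0.204]
wrist_force: [0.1, -1.1, -0.3]
width: 0.006
```

View pics/b.png

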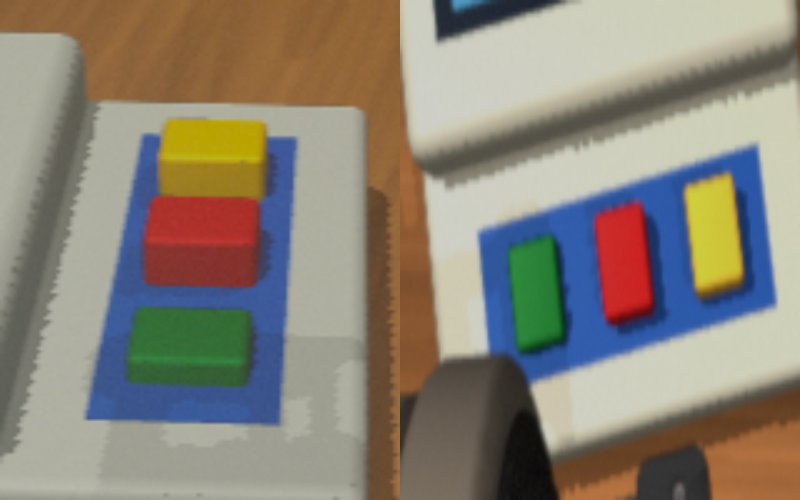

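The side view shows the green key low, with a short front face (rows 355–385). Red stands fully up (235–285) like yellow, and the gripper is clear. Handing in.

```bash
python3 -c "from rig import manip;print(manip.finish_job())"
```

```text
the job is handed in; nothing more can be done
None
```

The reader is now on the green filter: green is latched down, red has popped up, and yellow was not touched. I pressed the green key with the shut gripper until it hit its hard stop, then lifted straight up and backed away.

- **Press:** the calculated fingertip height was about 63 mm, or roughly 12 mm of key travel. The upward wrist force rose from 5.5 N to 14 N with almost no further movement.
- **Final check:** the side and top pictures taken after backing off show green low, red level with yellow, and the gripper clear of the reader. I judged this by eye and did not measure the key heights.
- **Time:** about 8.3 s of the 32 s allowed.
- **Disagreement:** in the first measurement, the side view's colour mask caught only the edge of the green key. It put the key about 13 mm off along the row, so I used the top view, whose key spacing (55.0 and 55.1 mm) matched the 55 mm given. The wrist view then confirmed the fingers were centred on the key.

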